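# Tare the loaded scale through its recessed key

### The job

Tare the scale that has the glass jar on its pan: with the fingertips, push the orange lug to slide its clear splash cover fully open, reach into the well and press the sunken green key all the way down for a moment, then let the key rise and push the cover fully home again. Do not pinch the lug, and leave the jars, the scoop and the empty scale undisturbed.

Things in the scene. Friction and masses are not known exactly. Their poses are not given: they have to be found in the camera images.
- scale_a: to tare, jar on its pan: white bench scale, fixed, 230 mm deep (x), 170 wide (y), deck 56 high. Origin: on the bench, 110 mm behind its front edge; x points from the front deck (display, key well) to the pan, y left, z up. Steel pan of radius 58, its top 68 high, centred at x +55, y 0. Key well at x -60, y +37, under a clear sliding cover with an orange lug.
- well_a (a point): scale_a: centre of the mouth of the rectangular key well, level with the deck, axes as the scale. Well: 36 mm (x) by 56 mm (y), vertical walls, 34 mm deep. The round green tare key, 20 mm across, stands at its centre, its top 24 mm below this point when up, 29 mm when fully down.
- lug_a (a point): scale_a: centre of the top of the orange lug, axes as the scale. Lug 30 mm (x) by 12 (y) by 12 tall, on the middle of the clear cover plate, 46 (x) by 66 (y); the plate top is 12 mm below this point, 5.5 above the deck. With the cover shut the lug is right over the key. Guide rails at most 1 mm above the plate run along y at both its edges.
- cover_a (a joint): scale_a: splash cover, in m along the scale's -y (its right, seen from the robot): 0 = home, fully over the well (hard stop); 0.066 = fully open, the whole well clear (hard stop; the plate clears the well from 0.061). It stays where it is left; 1.5 N of friction to push.
- key_a (a joint): scale_a: tare key, in m downwards: 0 = up, 0.005 = fully down (hard stop). Springs back by itself; about 1.2 N to start it moving, 4 N to hold it fully down.
- scale_b: the empty scale, to be left alone; the same in every size and axis as scale_a, with its own covered key well
- cover_b (a joint): scale_b: splash cover, in m along the scale's -y (its right, seen from the robot): 0 = home, fully over the well (hard stop); 0.066 = fully open, the whole well clear (hard stop; the plate clears the well from 0.061). It stays where it is left; 1.5 N of friction to push.
- key_b (a joint): scale_b: tare key, in m downwards: 0 = up, 0.005 = fully down (hard stop). Springs back by itself; about 1.2 N to start it moving, 4 N to hold it fully down.
- pan_jar: open glass jar of dried pod slices standing loose on scale_a's pan near its middle, 64 mm across, 55 mm tall, about 180 g; origin at the centre of its underside
- front_jar: loose open glass jar on the bench, 60 mm across, 50 mm tall; origin at the centre of its underside
- side_jar: loose open glass jar on the bench, 72 mm across, 60 mm tall; origin at the centre of its underside
- scoop: loose spoon-shaped scoop (steel bowl, wooden handle) lying on the bench, 170 mm long along its x; origin on the bench under its middle
- pan_a (a point): centre of the top of scale_a's steel pan, 68 mm above the bench
Things that resemble listed ones, but are neither listed nor needed, are in the scene too. Leave any red look-alike of the pan_jar alone.

How it is judged (in metres and radians):
On the way, in this order (a step that is already met when the one before it is completed fails the run):
1. the loaded scale's cover is slid open (value of joint cover_a above 0.056 m), for 0.1 s.
2. its key is pressed down by the fingers (value of joint key_a above 0.004 m and contact force between the fingers and scale_a above 0.5 N and value of joint cover_a above 0.05 m), for 0.1 s.
3. the key is up again and the cover is home (value of joint key_a below 0.001 m and value of joint cover_a below 0.004 m), for 0.2 s.
At the end, for the whole second after the job is handed in: Loaded scale: key up within 1 mm, cover home within 4 mm (after opening past 56 mm and pressing the key 4 of its 5 mm), jar still on the pan. Empty scale: key up, cover under 16 mm open. Jars and scoop within 15 mm of their starts, at rest (all of step 3 and value of joint key_b below 0.001 m and value of joint cover_b below 0.016 m and distance between pan_jar and pan_a below 0.04 m and distance of each of pan_jar, front_jar, side_jar, scoop from where it was at the start of the episode below 0.015 m and linear speed of each of pan_jar, front_jar, side_jar, scoop below 0.02 m/s); the robot touches nothing.
It fails at once if the empty scale's key is pressed (value of joint key_b above 0.002 m).
It fails at once if the empty scale's cover is pushed open (value of joint cover_b above 0.016 m).
It fails at once if a jar or the scoop is moved by more than 15 mm or lifted (distance of any of pan_jar, front_jar, side_jar, scoop from where it was at the start of the episode above 0.015 m).
It fails at once if a jar is tipped (angle between any of pan_jar, front_jar, side_jar's own z axis and vertical above 0.3 rad).
It fails at once if the lug is pinched between the fingers (horizontal distance between the grasp point and lug_a below 0.011 m and z of the grasp point in the frame of lug_a below 0.014 m and contact force between the fingers and scale_a above 1 N).
It also fails if it takes over 54 s, if anything falls off the work surface, if the arm or the gripper's body presses on something with over 40 N, if the wrist force passes 120 N, or if a joint passes its speed limit or range.

### The arm

A 7-joint arm with a two-finger parallel gripper is mounted at the origin on the work surface. World frame = base frame: x ahead of the robot, y to its left, z up, the work surface at z = 0. Lengths are in mm, angles in rad, forces in N, time in s.
With the tool pointing down it reaches from about 400 to 875 mm from the base axis. Payload 4.4 kg.
Tool frame: the origin (TCP) lies at the very end of the fingers, on their centre line; the grasp point (between the pads) lies 19 mm behind it; z points along the fingers, y is the line along which they close (so a half turn about z gives the same grasp; the last joint's range is limited). The gripper opens to 85 mm and grips with 20 to 120 N. Pads are 22 mm wide; open, the fingers measure 114 mm over their backs; the gripper's body (76 mm by 85 mm) begins 54 mm behind the grasp point. The pads swing forward as they close: fully open they stand 13 mm farther back than shut.
Start: joints at [1.167, 0.628, 0.038, 1.517, -0.027, 0.996, -0.02], TCP at [215.446, -613.271, 231.313] pointing down, gripper open.
Joint ranges: [-3.06, 3.06], [-0.37, 2.12], [-1.25, 1.32], [0.18, 2.47], [-1.1, 4.24], [0.23, 1.98], [-2.94, 2.94]. Speed limits (rad/s): [2.57, 2.57, 3.14, 3.14, 3.14, 3.14, 3.14].

### API

Orientations are given as [roll, pitch, yaw] about the fixed x, y, z axes, in that order (R = Rz(yaw) Ry(pitch) Rx(roll)).
In Python, from cell import read_state, get_image, camera_info, finish_job gives the robot as it stands.
- The arm moves only by the tool play_rows, never from a script. Its argument "deltas" is one flat list of numbers, 7 for each row, row after row: the shift along the tool's x, y, z in mm, then the turn, a rotation vector about the tool's x, y, z in rad, then the opening, from 0 (shut) to 1 (fully open). In form: [dx, dy, dz, ax, ay, az, grip, dx, dy, dz, ax, ay, az, grip, ...]. A call has 1 to 10 rows; each row is the pose to reach, as a shift and turn from the pose commanded when the call began, along the tool's axes at that moment; what a row does not reach only later rows make up. A row lasts 1/8 s, in which the tool goes at most 62.5 mm and 10.7 degrees, less where a joint would pass 70% of its speed; a pose out of reach is approached as far as the arm can. A call with a gripper value outside its range is refused whole. The fingers move at their own pace and stop on an object; the grip force is fixed at half the most. Time passes only in rows, so rows that repeat a pose let the fingers close. It gives the time, the measured TCP pose, the force, the opening and the grip force at its end, in the units of the state.
- read_state(): the state, without advancing time (a new reading comes with each control period).
- get_image(name): name is "scene" or "top"; returns the picture (480x640x3 uint8, red, green, blue); there is no depth.
- camera_info(name): a dict with "fx", "fy", "cx", "cy" (pixels), "T" (4x4, takes a point from camera to world coordinates). Camera axes: x right, y down, z forward; pixel columns grow to the right and rows downward; lengths in mm; the calibration is good to about 2 mm. A picture is of the moment at which its call begins. camera_info takes no time and is no camera call.
- finish_job(): hands the job in; it is judged then, once.
The state is a dict: "clock": time; "qpos": joint angles; "qd": joint speeds; "tau": joint torques, N m; "eef_pos": TCP position; "tool_rot": TCP orientation; "force": force on the tool from outside, world axes, zero at the start; "torque": the same for the moment, N m; "width": finger opening in mm; "gripper_force": force on a finger pad.
Only numpy, scipy, OpenCV 4.12 (cv2) and the standard library are available. Lean on these libraries where they do the work, as an engineer would, in place of code of your own. Each camera call takes 0.05 s, during which the arm holds its last target. There are 200 camera calls.

## Working session

There is one attempt and no reset: what is moved stays moved. The work goes in short steps, Python scripts to look and compute and a tool call to move; the robot and the scene stay as the last step left them, time stands still between calls to the robot, and variables do not carry over. Pictures are saved under pics/ and viewed, at most 10 in all, crops included, and the job is handed in when it is done.

Besides the shell and the picture viewer there is one more tool, called after ">>>" as name(argument=value, ...) on one line, values as JSON. play_rows: Moves the arm, as the interface text tells. Its arguments: {"type":"object","properties":{"deltas":{"type":"array"}},"required":["deltas"]}

```bash
mkdir -p pics
python3 - <<'E'
from cell import *
import cv2,json
for n in("scene","top"):
    im=get_image(n); cv2.imwrite(f"pics/{n}0.png",im[:,:,::-1])
    c=camera_info(n); print(n,{k:(v if k!="T" else [[round(float(x),4) for x in r] for r in v]) for k,v in c.items()})
print(read_state())
E
```

```text
scene {'fx': 441.92714370499823, 'fy': 441.92714370499823, 'cx': 314.29780333799874, 'cy': 235.65389108783143, 'T': [[-0.0454, 0.6215, -0.7821, 1311.7472], [0.999, 0.0235, -0.0393, 53.1434], [-0.0061, -0.7831, -0.6219, 687.6216], [0.0, 0.0, 0.0, 1.0]]}
top {'fx': 624.0786519207909, 'fy': 624.0786519207909, 'cx': 318.25308545507096, 'cy': 235.73692544415704, 'T': [[-0.0021, -0.9969, 0.0783, 384.0352], [-1.0, 0.0024, 0.0035, 5.1887], [-0.0037, -0.0783, -0.9969, 1754.8377], [0.0, 0.0, 0.0, 1.0]]}
{'clock': 0.1, 'qpos': array([ 1.16721201,  0.62921935,  0.03844225,  1.51827715, -0.02699539,
        0.99630706, -0.020014  ]), 'qd': array([ 1.27381524e-03, -2.99026534e-03,  9.45254730e-04, -1.91158496e-03,
        9.05547040e-05, -5.81063775e-04,  6.53867269e-05]), 'tau': array([ 2.43136747e-03, -5.64532220e+01,  1.23044115e+00, -1.93968952e+01,
        1.13060296e-02,  5.52853962e-03,  1.85685093e-05]), 'eef_pos': array([ 215.25018681, -612.72668341,  230.50029468]), 'tool_rot': array([-3.13989964e+00,  1.79048630e-05,  3.37774664e-01]), 'force': array([ 0.26307329, -0.17600612,  0.03168619]), 'torque': array([0.00668722, 0.0229406 , 0.04372161]), 'gripper_force': 0.0, 'width': 85.16894554582903}
```

View pics/scene0.png

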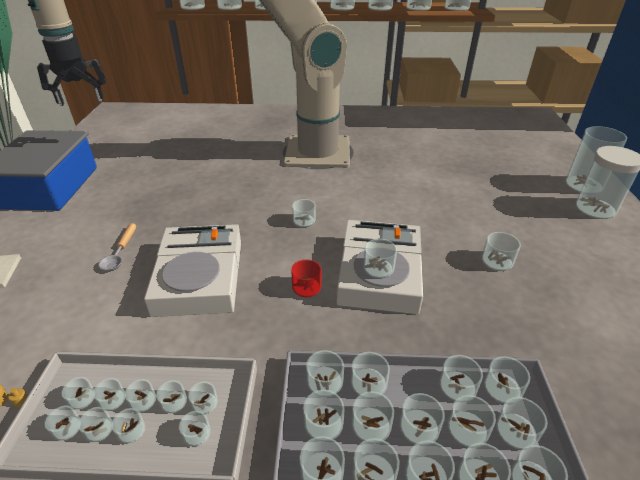

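View pics/top0.png

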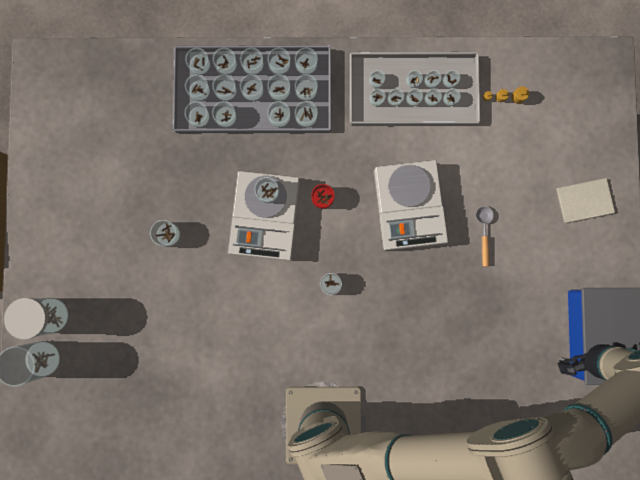

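The top view shows two scales. The left one has its pan at (265,195) with a glass jar on it and its orange lug at (249,237). The right one has its pan at (410,186), empty, and its lug at (402,229). The red jar at (322,196) is a look-alike on the bench. The left scale has the glass jar on its pan, so it is scale_a. I'll confirm that in an enlarged crop while I measure.

```bash
cat > h.py <<'E'
import numpy as np,cv2
from cell import *
def ray(n,u,v,z):
    c=camera_info(n);T=np.array(c["T"]);d=T[:3,:3]@[(u-c["cx"])/c["fx"],(v-c["cy"])/c["fy"],1]
    return T[:3,3]+d*(z-T[2,3])/d[2]
def pix(n,p):
    c=camera_info(n);T=np.array(c["T"]);q=T[:3,:3].T@(np.array(p)-T[:3,3])
    return np.array([c["fx"]*q[0]/q[2]+c["cx"],c["fy"]*q[1]/q[2]+c["cy"]])
def orange(im,box):
    x0,x1,y0,y1=box;h=cv2.cvtColor(im,cv2.COLOR_RGB2HSV)[y0:y1,x0:x1]
    m=cv2.inRange(h,(4,170,120),(20,255,255));v,u=np.nonzero(m)
    return u.mean()+x0,v.mean()+y0,len(u),m
E
python3 - <<'E'
from h import *
im=get_image("top")
u,v,n,m=orange(im,(230,300,215,260));print("lug top",u,v,n,ray("top",u,v,70))
ims=get_image("scene");us,vs,n,m=orange(ims,(370,430,220,250));print("lug scene",us,vs,n,ray("scene",us,vs,68))
# deck outline
h=cv2.cvtColor(im,cv2.COLOR_RGB2HSV)[150:280,215:310]
w=((h[...,2]>185)&(h[...,1]<40)).astype(np.uint8)
w=cv2.morphologyEx(w,cv2.MORPH_CLOSE,np.ones((15,15)))
c=max(cv2.findContours(w,0,2)[0],key=cv2.contourArea)+np.array([215,150])
P=np.array([ray("top",*p[0],56)[:2] for p in c],np.float32)
r=cv2.minAreaRect(P);print("rect",r)
a=cv2.resize(im[155:275,210:310],None,fx=5,fy=5,interpolation=cv2.INTER_CUBIC)
cv2.imwrite("pics/crop1.png",a[:,:,::-1])
E
```

```text
lug top 248.34146341463415 236.58536585365854 41 [514.47417463 200.48426795  70.        ]
lug scene 397.13953488372096 231.81395348837208 43 [511.4184245  201.67061771  68.        ]
rect ((574.8511352539062, 161.97662353515625), (167.19834899902344, 225.03407287597656), 83.67906951904297)
```

View pics/crop1.png

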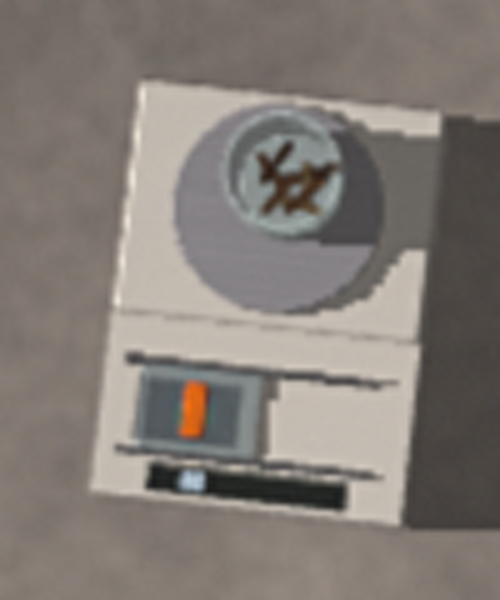

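The crop confirms it: the glass jar with pod slices stands on this pan at crop (283,175), and the lug is at (194,409) with the cover shut. Lug_a is at about (514, 201) and the scale's yaw is about -0.11. Two cameras agree on the lug to about 3 mm, and the reach of 552 mm is fine. Next I'll work out the approach.

```bash
cat >> h.py <<'E'
from scipy.spatial.transform import Rotation as Ro
YAW=-0.110; LUG=np.array([514.,201.,73.5])
def sw(x,y,z,lug=LUG):  # scale coords rel. to home lug (x,y), world z
    c,s=np.cos(YAW),np.sin(YAW);return np.array([lug[0]+c*x-s*y,lug[1]+s*x+c*y,z])
def delta(p,yaw=YAW):
    s=read_state();R=Ro.from_euler("xyz",s["tool_rot"])
    return np.round(R.inv().apply(np.array(p)-s["eef_pos"]),1),np.round((R.inv()*Ro.from_euler("xyz",[np.pi,0,yaw])).as_rotvec(),4)
E
python3 - <<'E'
from h import *
for p in([450,-400,230],[600,0,220],sw(0,45,160)):print(p,delta(p))
for q in ([331,284,50],[164,233,60],[268,189,123]):print(ray("top",*q))
E
```

```text
[450, -400, 230] (array([ 292. , -123.1,    0.9]), array([-1.100e-03,  3.000e-04,  4.478e-01]))
[600, 0, 220] (array([ 566.1, -450.8,   11.2]), array([-1.100e-03,  3.000e-04,  4.478e-01]))
[518.94002354 245.72802441 160.        ] (array([ 571. , -709.5,   71.5]), array([-1.100e-03,  3.000e-04,  4.478e-01]))
[385.962341   -23.26837784  50.        ]
[525.61152119 431.84933586  60.        ]
[636.20652605 143.27417826 123.        ]
```

>>> play_rows(deltas=[60, -25, 0, 0, 0, 0.1, 0, 120, -50, 0, 0, 0, 0.2, 0, 180, -75, 0, 0, 0, 0.3, 0, 240, -100, 0, 0, 0, 0.4, 0, 292, -123, 0, 0, 0, 0.448, 0, 330, -170, 2, 0, 0, 0.448, 0, 365, -215, 3, 0, 0, 0.448, 0, 400, -260, 5, 0, 0, 0.448, 0, 435, -305, 6, 0, 0, 0.448, 0, 470, -350, 8, 0, 0, 0.448, 0])

```text
clock: 1.45
eef_pos: [543.4, -125.5, 223.4]
tool_rot: [3.142, -0.0, -0.11]
force: [0.8, -1.1, 0.7]
width: -0.2
gripper_force: 0.0
```

Run:
```python
from h import *
s=read_state();print(s["qpos"],s["force"],s["width"])
for p in([600,0,220],[590,120,210],sw(0,45,160)):print(p,delta(p))
```

```text
[ 0.07207515  0.50863788  0.15662809  1.79176156 -0.1013895   0.84858693
 -1.40470744] [ 0.83810371 -1.10039936  0.67008304] -0.18724481931169673
[600, 0, 220] (array([  42.5, -130.9,    3.4]), array([ 0.0001, -0.0004, -0.0002]))
[590, 120, 210] (array([  19.3, -249.1,   13.4]), array([ 0.0001, -0.0004, -0.0002]))
[518.94002354 245.72802441 160.        ] (array([ -65.1, -366.3,   63.3]), array([ 0.0001, -0.0004, -0.0002]))
```

>>> play_rows(deltas=[-8, -50, 0, 0, 0, 0, 0, -18, -100, 0, 0, 0, 0, 0, -28, -150, 5, 0, 0, 0, 0, -38, -200, 10, 0, 0, 0, 0, -46, -250, 20, 0, 0, 0, 0, -54, -300, 35, 0, 0, 0, 0, -60, -340, 50, 0, 0, 0, 0, -65, -366, 63, 0, 0, 0, 0, -65, -366, 63, 0, 0, 0, 0, -65, -366, 63, 0, 0, 0, 0])

```text
clock: 2.7
eef_pos: [519.0, 242.2, 160.6]
tool_rot: [3.141, -0.001, -0.111]
force: [0.0, -0.5, 0.2]
width: -0.1
gripper_force: 0.0
```

Run:
```python
from h import *
s=read_state();print(s["force"],s["eef_pos"],s["qpos"])
for n,p in(("up",sw(0,40,100)),("down",sw(0,28,65.5))):print(n,p,delta(p))
a=get_image("top")[155:275,200:320];b=get_image("scene")[170:290,330:450]
cv2.imwrite("pics/c2.png",np.hstack([cv2.resize(q,(400,400),interpolation=cv2.INTER_CUBIC) for q in(a,b)])[:,:,::-1])
```

```text
[ 0.00789735 -0.48992325  0.24577905] [518.95695605 242.15362609 160.57402378] [-0.57733992  0.60989175  0.14076883  1.8122726  -0.11935068  0.72778204
 -2.05463508]
up [518.39113203 240.75824392 100.        ] (array([-0.4,  1.4, 60.6]), array([ 0.0011, -0.0005, -0.0015]))
down [517.07379242 228.83077074  65.5       ] (array([-0.4, 13.3, 95.1]), array([ 0.0011, -0.0005, -0.0015]))
```

View pics/c2.png

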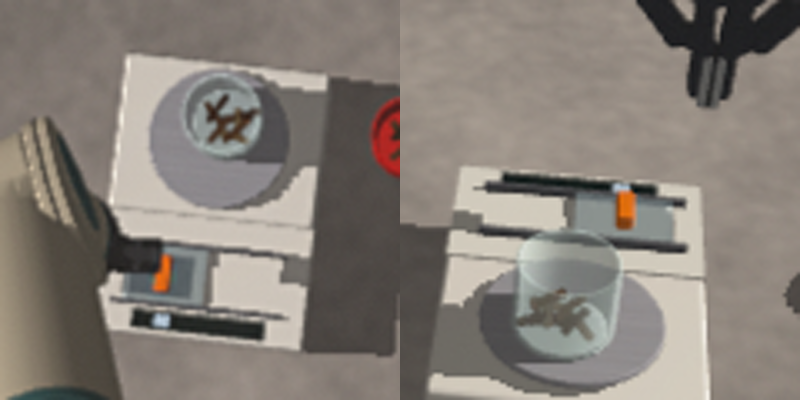

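The crops show the closed fingertips at scene-crop (710,105), to the +y side of the lug at (625,210). Nothing has been disturbed. Now I'll descend beside the lug.

>>> play_rows(deltas=[0, 1, 30, 0, 0, 0, 0, 0, 1, 60, 0, 0, 0, 0, 0, 1, 80, 0, 0, 0, 0, 0, 1, 90, 0, 0, 0, 0, 0, 1, 95, 0, 0, 0, 0, 0, 1, 95, 0, 0, 0, 0, 0, 5, 95, 0, 0, 0, 0, 0, 11, 95, 0, 0, 0, 0, 0, 11, 95, 0, 0, 0, 0])

```text
clock: 3.92
eef_pos: [517.5, 231.8, 65.7]
tool_rot: [3.141, -0.0, -0.111]
force: [0.8, 0.4, -0.0]
width: 0.1
gripper_force: 0.0
```

>>> play_rows(deltas=[0, 5, 0, 0, 0, 0, 0, 0, 10, 0, 0, 0, 0, 0, 0, 15, 0, 0, 0, 0, 0, 0, 20, 0, 0, 0, 0, 0, 0, 25, 0, 0, 0, 0, 0, 0, 25, 0, 0, 0, 0, 0])

```text
clock: 4.68
eef_pos: [514.5, 207.1, 65.3]
tool_rot: [3.141, 0.0, -0.111]
force: [0.2, -0.5, -0.3]
width: 0.1
gripper_force: 0.0
```

Run:
```python
from h import *
s=read_state();print(s["force"],s["eef_pos"])
for n,b in(("top",(230,300,215,262)),("scene",(360,430,220,250))):
    u,v,k,m=orange(get_image(n),b);p=ray(n,u,v,70);print(n,u,v,k,p,(p-LUG)@[-np.sin(YAW),np.cos(YAW),0])
```

```text
[ 0.23075613 -0.48672413 -0.28667146] [514.49826294 207.13194239  65.31757053]
top 253.33333333333334 241.66666666666666 3 [500.64507159 186.873654    70.        ] -15.507049097441936
scene 391.6470588235294 232.58823529411765 34 [517.32910782 188.50497708  70.        ] -12.054040425547843
```

The lug has moved about 12 mm with the finger, so the push works. I'll continue.

>>> play_rows(deltas=[0, 6, 0, 0, 0, 0, 0, 0, 12, 0, 0, 0, 0, 0, 0, 18, 0, 0, 0, 0, 0, 0, 24, 0, 0, 0, 0, 0, 0, 30, 0, 0, 0, 0, 0, 0, 36, 0, 0, 0, 0, 0, 0, 42, 0, 0, 0, 0, 0, 0, 46, 0, 0, 0, 0, 0, 0, 49, 0, 0, 0, 0, 0, 0, 49, 0, 0, 0, 0, 0])

```text
clock: 6.02
eef_pos: [509.2, 159.0, 65.3]
tool_rot: [3.142, 0.0, -0.11]
force: [0.2, 0.1, 0.1]
width: -0.1
gripper_force: 0.4
```

Run:
```python
from h import *
s=read_state();print(s["force"],s["eef_pos"])
for n,b in(("scene",(350,430,220,250)),):
    u,v,k,m=orange(get_image(n),b);p=ray(n,u,v,70);print(n,u,v,k,p,(p-LUG)@[-np.sin(YAW),np.cos(YAW),0])
```

```text
[0.16350232 0.10505331 0.1031296 ] [509.18088914 158.98408552  65.31829254]
scene 370.11764705882354 230.47058823529412 34 [511.31308731 140.29342295  70.        ] -60.634637154515545
```

>>> play_rows(deltas=[0, 2, 0, 0, 0, 0, 0, 0, 3, 0, 0, 0, 0, 0, 0, 4, 0, 0, 0, 0, 0, 0, 5, 0, 0, 0, 0, 0, 0, 6, 0, 0, 0, 0, 0, 0, 6, 0, 0, 0, 0, 0])

```text
clock: 6.82
eef_pos: [509.1, 158.3, 65.5]
tool_rot: [-3.136, -0.002, -0.107]
force: [1.0, 12.5, -3.6]
width: -0.0
gripper_force: 4.7
```

The force of 12.5 N shows the hard stop, so the cover is fully open. I'll back off, rise and move aside to see the key.

>>> play_rows(deltas=[0, -6, 0, 0, 0, 0, 0, 0, -8, -20, 0, 0, 0, 0, 0, -8, -60, 0, 0, 0, 0, 0, -8, -100, 0, 0, 0, 0, 0, 40, -110, 0, 0, 0, 0, 0, 90, -110, 0, 0, 0, 0, 0, 140, -110, 0, 0, 0, 0, 0, 170, -110, 0, 0, 0, 0, 0, 170, -110, 0, 0, 0, 0])

```text
clock: 7.95
eef_pos: [488.9, -19.7, 175.4]
tool_rot: [3.139, 0.001, -0.117]
force: [-0.6, 0.8, -0.4]
width: 0.1
gripper_force: 0.0
```

Run:
```python
from h import *
s=read_state();print(s["force"],s["eef_pos"],s["tool_rot"])
A=get_image("top");B=get_image("scene")
for n,im,b in(("top",A,(230,300,215,262)),("scene",B,(350,430,220,250))):
    u,v,k,m=orange(im,b);p=ray(n,u,v,70);print("lug",n,u,v,k,p)
    h=cv2.cvtColor(im,cv2.COLOR_RGB2HSV);x0,x1,y0,y1=b
    m=cv2.inRange(h,(40,80,50),(85,255,255))[y0:y1,x0:x1];v,u=np.nonzero(m)
    if len(u):print("key",n,u.mean()+x0,v.mean()+y0,len(u),ray(n,u.mean()+x0,v.mean()+y0,32))
a=A[195:275,225:305];b=B[205:265,365:425]
cv2.imwrite("pics/c3.png",np.hstack([cv2.resize(q,(400,400),interpolation=cv2.INTER_CUBIC) for q in(a,b)])[:,:,::-1])
```

```text
[-0.60571094  0.81085918 -0.39831615] [488.88026944 -19.67830417 175.37080143] [ 3.13935123e+00  8.04220284e-04 -1.16537932e-01]
lug top 270.57894736842104 238.94736842105263 38 [507.91424475 140.20379734  70.        ]
key top 248.31578947368422 237.5 38 [514.87549041 204.9432386   32.        ]
lug scene 370.26 229.88 50 [509.09571622 140.73493013  70.        ]
```

View pics/c3.png

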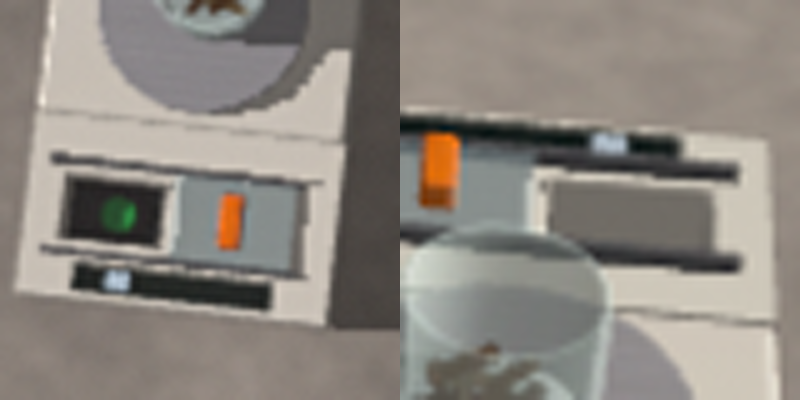

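The cover is fully open: the top crop shows the green key at (118,213) in the clear well, with the lug at (231,221). Key and opened lug agree on a well centre of about (515, 205.5), so the cover began about 5 mm ajar.

```bash
sed -i 's/LUG=np.array(.*/LUG=np.array([515.,205.4,73.5])/' h.py
python3 - <<'E'
from h import *
for z in(175,100,60,36):print(delta(sw(0,0,z)))
E
```

```text
(array([   0.7, -222.8,    0.3]), array([ 0.0001,  0.0004, -0.0011]))
(array([   0.7, -222.8,   75.3]), array([ 0.0001,  0.0004, -0.0011]))
(array([   0.7, -222.8,  115.3]), array([ 0.0001,  0.0004, -0.0011]))
(array([   0.7, -222.8,  139.3]), array([ 0.0001,  0.0004, -0.0011]))
```

>>> play_rows(deltas=[0, -50, 0, 0, 0, 0, 0, 0, -100, 0, 0, 0, 0, 0, 0, -150, 0, 0, 0, 0, 0, 0, -200, 5, 0, 0, 0, 0, 1, -223, 30, 0, 0, 0, 0, 1, -223, 60, 0, 0, 0, 0, 1, -223, 80, 0, 0, 0, 0, 1, -223, 80, 0, 0, 0, 0, 1, -223, 80, 0, 0, 0, 0])

```text
clock: 9.18
eef_pos: [515.6, 206.7, 95.9]
tool_rot: [-3.141, -0.001, -0.109]
force: [0.2, 0.1, 0.0]
width: -0.2
gripper_force: 0.0
```

Run:
```python
from h import *
s=read_state();print(s["eef_pos"],s["force"],s["tool_rot"])
for z in(60,36,27):print(delta(sw(0,0,z)))
```

```text
[515.56357408 206.67208595  95.92819241] [0.24517938 0.0629858  0.03362551] [-3.14099326e+00 -7.10457172e-04 -1.09075877e-01]
(array([-0.4,  1.3, 35.9]), array([-0.0006, -0.0007,  0.0009]))
(array([-0.5,  1.4, 59.9]), array([-0.0006, -0.0007,  0.0009]))
(array([-0.5,  1.4, 68.9]), array([-0.0006, -0.0007,  0.0009]))
```

>>> play_rows(deltas=[-0.5, 1.5, 20, 0, 0, 0, 0, -0.5, 1.5, 35, 0, 0, 0, 0, -0.5, 1.5, 45, 0, 0, 0, 0, -0.5, 1.5, 55, 0, 0, 0, 0, -0.5, 1.5, 60, 0, 0, 0, 0, -0.5, 1.5, 62, 0, 0, 0, 0, -0.5, 1.5, 62, 0, 0, 0, 0])

```text
clock: 10.05
eef_pos: [514.8, 204.3, 33.4]
tool_rot: [-3.142, -0.0, -0.11]
force: [0.1, 0.3, 1.1]
width: -0.2
gripper_force: 0.0
```

>>> play_rows(deltas=[0, 0, 2, 0, 0, 0, 0, 0, 0, 4, 0, 0, 0, 0, 0, 0, 6, 0, 0, 0, 0, 0, 0, 7, 0, 0, 0, 0, 0, 0, 8, 0, 0, 0, 0, 0, 0, 8, 0, 0, 0, 0])

```text
clock: 10.8
eef_pos: [515.2, 204.5, 26.9]
tool_rot: [-3.141, -0.001, -0.11]
force: [-2.8, -0.5, 15.7]
width: -0.3
gripper_force: 7.8
```

The key is at its hard stop: z is 26.9 (27 expected) at 15.7 N. I'll hold briefly, lift out and cross over the lug to its far side.

>>> play_rows(deltas=[0, 0, 8, 0, 0, 0, 0, 0, 0, 8, 0, 0, 0, 0, 0, 0, -20, 0, 0, 0, 0, 0, 0, -60, 0, 0, 0, 0, 0, 0, -85, 0, 0, 0, 0, 0, 40, -88, 0, 0, 0, 0, 0, 80, -88, 0, 0, 0, 0, 0, 99, -86, 0, 0, 0, 0, 0, 99, -80, 0, 0, 0, 0, 0, 99, -80, 0, 0, 0, 0])

```text
clock: 12.05
eef_pos: [503.6, 107.7, 104.6]
tool_rot: [-3.141, 0.001, -0.108]
force: [1.1, -1.0, 0.8]
width: 0.2
gripper_force: 0.0
```

Run:
```python
from h import *
s=read_state();print(s["eef_pos"],s["force"],s["tool_rot"])
print(delta(sw(0,-98,66)))
u,v,k,m=orange(get_image("scene"),(350,430,220,250));p=ray("scene",u,v,70);print(u,v,k,p)
```

```text
[503.61402962 107.71417196 104.55903837] [ 1.08625077 -0.98707336  0.78356074] [-3.14065774e+00  1.06316402e-03 -1.08386077e-01]
(array([ 0.6, -0.3, 38.6]), array([-0.0009,  0.0011,  0.0016]))
370.26 229.88 50 [509.09571622 140.73493013  70.        ]
```

>>> play_rows(deltas=[0.5, 0, 15, 0, 0, 0, 0, 0.5, 0, 30, 0, 0, 0, 0, 0.5, 0, 37, 0, 0, 0, 0, 0.5, 0, 39, 0, 0, 0, 0, 0.5, 0, 39, 0, 0, 0, 0, 0.5, -5, 39, 0, 0, 0, 0, 0.5, -10, 39, 0, 0, 0, 0, 0.5, -15, 39, 0, 0, 0, 0, 0.5, -20, 39, 0, 0, 0, 0, 0.5, -25, 39, 0, 0, 0, 0])

```text
clock: 13.35
eef_pos: [507.1, 130.6, 66.4]
tool_rot: [3.141, -0.0, -0.111]
force: [-0.1, -2.4, 0.3]
width: -0.0
gripper_force: 1.0
```

>>> play_rows(deltas=[0, -6, 0, 0, 0, 0, 0, 0, -12, 0, 0, 0, 0, 0, 0, -18, 0, 0, 0, 0, 0, 0, -24, 0, 0, 0, 0, 0, 0, -30, 0, 0, 0, 0, 0, 0, -36, 0, 0, 0, 0, 0, 0, -42, 0, 0, 0, 0, 0, 0, -46, 0, 0, 0, 0, 0, 0, -48, 0, 0, 0, 0, 0, 0, -48, 0, 0, 0, 0, 0])

```text
clock: 14.6
eef_pos: [512.3, 178.7, 66.3]
tool_rot: [-3.141, 0.0, -0.11]
force: [-0.5, -0.2, 0.9]
width: 0.0
gripper_force: 0.1
```

Run:
```python
from h import *
s=read_state();d=s["eef_pos"]-LUG;print(s["eef_pos"],s["force"],"finger d",d@[-np.sin(YAW),np.cos(YAW),0])
u,v,k,m=orange(get_image("scene"),(350,430,220,250));p=ray("scene",u,v,70);print(u,v,k,p,(p-LUG)@[-np.sin(YAW),np.cos(YAW),0])
```

```text
[512.30250317 178.7315673   66.28137926] [-0.48320351 -0.23168738  0.89975458] finger d -26.803377926344538
395.04651162790697 232.53488372093022 43 [516.84367086 196.19816857  70.        ] -8.943821403145224
```

Lug is about 9 mm from home, so I'll push on to the hard stop.

>>> play_rows(deltas=[0, -3, 0, 0, 0, 0, 0, 0, -5, 0, 0, 0, 0, 0, 0, -7, 0, 0, 0, 0, 0, 0, -8.5, 0, 0, 0, 0, 0, 0, -10, 0, 0, 0, 0, 0, 0, -11.5, 0, 0, 0, 0, 0, 0, -12.5, 0, 0, 0, 0, 0, 0, -12.5, 0, 0, 0, 0, 0])

```text
clock: 15.65
eef_pos: [513.3, 189.2, 66.2]
tool_rot: [3.139, 0.001, -0.111]
force: [-0.5, -5.1, 0.7]
width: 0.2
gripper_force: 2.6
```

>>> play_rows(deltas=[0, -1.5, 0, 0, 0, 0, 0, 0, -3, 0, 0, 0, 0, 0, 0, -3, 0, 0, 0, 0, 0])

```text
clock: 16.02
eef_pos: [513.3, 189.5, 66.1]
tool_rot: [3.136, 0.002, -0.113]
force: [-1.0, -10.4, 2.6]
width: -0.2
gripper_force: 5.3
```

The fingers stalled at 10 N, so the cover is at its hard stop at home. I'll back off, rise and check.

>>> play_rows(deltas=[0, 6, 0, 0, 0, 0, 0, 0, 12, 0, 0, 0, 0, 0, 0, 14, -30, 0, 0, 0, 0, 0, 14, -80, 0, 0, 0, 0, 0, 40, -110, 0, 0, 0, 0, 0, 90, -110, 0, 0, 0, 0, 0, 140, -110, 0, 0, 0, 0, 0, 190, -110, 0, 0, 0, 0, 0, 200, -110, 0, 0, 0, 0, 0, 200, -110, 0, 0, 0, 0])

```text
clock: 17.27
eef_pos: [492.5, -4.7, 176.5]
tool_rot: [-3.141, -0.001, -0.111]
force: [-0.3, 0.7, -0.6]
width: 0.2
gripper_force: 0.0
```

Run:
```python
from h import *
s=read_state();print(s["eef_pos"],s["force"])
A=get_image("top");B=get_image("scene")
for n,im,b in(("top",A,(230,300,215,262)),("scene",B,(350,430,220,250))):
    u,v,k,m=orange(im,b);p=ray(n,u,v,70);print("lug",n,u,v,k,p,(p-LUG)@[-np.sin(YAW),np.cos(YAW),0])
cv2.imwrite("pics/c4.png",cv2.resize(A[150:300,140:500],(800,333),interpolation=cv2.INTER_CUBIC)[:,:,::-1])
```

```text
[492.46959811  -4.71824063 176.53163677] [-0.26797455  0.70698622 -0.57634438]
lug top 246.1951219512195 236.3658536585366 41 [515.08462678 206.30505868  70.        ] 0.908878778210408
lug scene 399.8269230769231 232.48076923076923 52 [516.23805936 207.01044599  70.        ] 1.7366246619756422
```

View pics/c4.png

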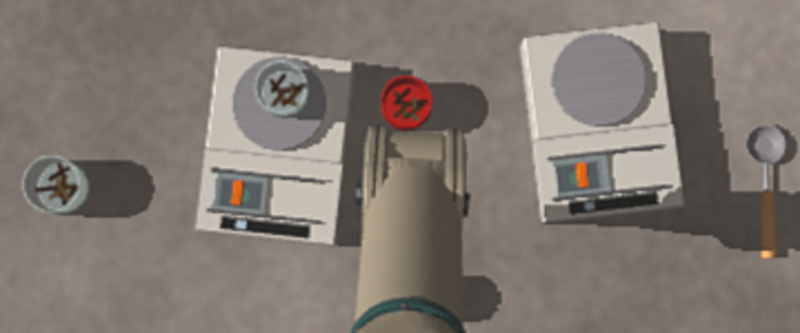

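The lug is 66.5 mm from its open position, at crop (237,192) right over the key, so the cover is home. The jars at (55,185) and (281,87), the scoop and the empty scale all look unmoved, and the robot is clear of everything.

```bash
python3 -c "
from cell import *
print(finish_job())"
```

```text
the job is handed in; nothing more can be done
None
```

I opened the loaded scale's cover to its stop, pressed the key fully down, let it rise and pushed the cover home, then handed the job in at about 17 s; the verdict wasn't shown, and the arm hid the front jar in the last picture.

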